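Back off the ratchet shelf stop

ROBOT

A 6-joint arm with a two-finger parallel gripper is mounted at the origin on the work surface. World frame = base frame: x ahead of the robot, y to its left, z up, the work surface at z = 0. Lengths are in mm, angles in rad, forces in N, time in s.
With the tool pointing down it reaches from about 350 to 875 mm from the base axis. Payload 4.2 kg.
Tool frame: the origin (TCP) lies between the finger pads; the fingertips stand 14 mm ahead of it and the grasp point (between the pads) lies 5 mm behind it; z points along the fingers, y is the line along which they close (so a half turn about z gives the same grasp; the last joint's range is limited). The gripper opens to 85 mm and grips with 20 to 120 N. Pads are 22 mm wide; open, the fingers measure 114 mm over their backs; the gripper's body (76 mm by 85 mm) begins 54 mm behind the grasp point. The pads swing forward as they close: fully open they stand 13 mm farther back than shut.
Start: joints at [-1.015, 0.385, 0.008, 0, -1.194, -0.259], TCP at [182.804, -597.647, 245.312] pointing down, gripper open.
Joint ranges: [-3.14, 3.14], [-1.21, 2.06], [-1.07, 1.41], [-3.16, 2.05], [-2.99, -0.16], [-3.1, 3.1]. Speed limits (rad/s): [2.79, 2.79, 3.14, 3.14, 3.14, 3.14].

INTERFACE

Orientations are given as a unit quaternion [x, y, z, w].
In Python, from bench import * gives the robot as it stands.
- The arm moves only by the tool carry_out, never from a script. Its argument "motion" is a list of rows, each a list of 7 numbers: the turn, a rotation vector about the tool's x, y, z in rad, then the shift along the tool's x, y, z in mm, then the opening, from -1 (shut) to 1 (fully open), so that 0 is half open. A call has 1 to 5 rows; each row is the pose to reach, as a shift and turn from the pose commanded when the call began, along the tool's axes at that moment; what a row does not reach only later rows make up. A row lasts 1/8 s, in which the tool goes at most 62.5 mm and 10.7 degrees, less where a joint would pass 70% of its speed; a pose out of reach is approached as far as the arm can. A call with a gripper value outside its range is refused whole. The fingers move at their own pace and stop on an object; the grip force is fixed at half the most. Time passes only in rows, so rows that repeat a pose let the fingers close. It gives the time, the measured TCP pose, the force, the opening and the grip force at its end, in the units of the state.
- read_state(): the state, without advancing time (a new reading comes with each control period).
- get_image(name): name is "scene" or "side" or "wrist"; returns a dict with "color" (420x560x3 uint8, blue, green, red), "mtx" (3x3 intrinsics, pixels), "position" and "orientation" of the camera in the world. Camera axes: x right, y down, z forward; pixel columns grow to the right and rows downward; lengths in mm; the calibration is good to about 2 mm. A picture is of the moment at which its call begins. There is no depth.
- job_done(): hands the job in; it is judged then, once.
The state is a dict: "clock": time; "joints": joint angles; "joint_vel": joint speeds; "joint_efforts": joint torques, N m; "position": TCP position; "ee_rot": TCP orientation; "contact_force": force on the tool from outside, world axes, zero at the start; "wrist_torque": the same for the moment, N m; "gripper_width": finger opening in mm; "grasp_force": force on a finger pad.
Only numpy, scipy, OpenCV 4.12 (cv2) and the standard library are available. Lean on these libraries where they do the work, as an engineer would, in place of code of your own. Each camera call takes 0.05 s, during which the arm holds its last target. There are 200 camera calls.

TASK

Make room in the row on the white shelf: with closed fingertips press down the release pad on the ratchet shelf stop and, keeping it pressed, push the sliding jaw by its thumb lug back along the bar, away from the cash box, until it is fully home against the end block. Then let the pad spring up and move clear. Only press and push: do not pick up or shift the cash box, cup, torch or wrench.

Things in the scene. Friction and masses are not known exactly. Their poses are not given: they have to be found in the camera images.
- shelf_stop: Ratchet shelf stop screwed to the white shelf (shelf top 120 mm over the bench). Origin on the shelf top under the bar's axis; +y along the bar from the fixed end plate (y -200 to -190 mm) to the end block (y 148 to 172, 50 wide in x, 66 high). Steel bar 14 mm wide, 34 to 56 mm above the shelf, saw teeth beneath. The row stands on its -x side. Yaw within 0.25 rad.
- jaw (a joint): Jaw position along the bar, m, growing to shelf_stop +y: 0 nearest the fixed end plate (starts at 0 to 0.05), 0.130 fully home, carriage against the end block. With the pad up, saw teeth 10 mm apart block motion towards home; with the pad down it slides against about 5 N of friction.
- jaw_face (a point): Middle of the steel jaw plate's face towards the cash box (shelf_stop -y). Plate 130 mm (x) by 66 mm high, top 70 mm above the shelf, on the -y end of the carriage, a grey plastic block 50 mm (x) by 70 mm (y), its top 66 mm above the shelf. Rides with the jaw. Carriage centre at shelf_stop y = -20 mm + jaw value.
- release (a joint): Travel of the release pad, m: 0 up, 0.010 fully down. A spring pushes it up: about 2 N to start, 4.5 N fully down. The ratchet is free from about 0.0045 on; the pad springs back up and does not latch.
- pad_top (a point): Centre of the top face of the release pad: a dark ribbed rubber pad 38 mm (x) by 44 mm (y), 10 mm thick, on top of the carriage, top 88 mm above the shelf when up. Rides with the jaw and sinks as it is pressed. Axes as shelf_stop.
- lug_face (a point): Point on the face of the thumb lug towards the pad (it faces shelf_stop -y), 102 mm above the shelf. The lug is a grey upright plate on the end-block end of the carriage, 50 mm wide (x), 9 mm thick, its top 116 mm above the shelf (28 mm over the pad). Its face lies 26 mm from the pad's centre in +y, 4 mm beyond the pad's edge. Rides with the jaw.
- end_block (a point): Middle of the face of the end block that the carriage meets when home, 55 mm above the shelf.
- cash_box: Grey metal cash box with a drawer front, 120 x 100 x 74 mm (84 mm with the carrying bail), 0.6 to 1.2 kg, standing loose between the fixed end plate and the jaw. Origin: centre of underside.
- cup: Red plastic cup, 76 mm across, 95 mm high, standing upright and loose in front of the end block, empty. Origin: centre of underside.
- torch: Black plastic torch standing on its head, 48 mm across at the foot, 135 mm high, loose, beyond the fixed end plate. Origin: centre of underside.
- wrench: Steel wrench, 160 mm long, lying loose beyond the end block. Origin: underside, mid-length.
Things that resemble listed ones, but are neither listed nor needed, are in the scene too. Several things have the shape of the cash_box; the one meant has the colours described above.

How it is judged:
By the outcome, as a careful person would: the job done as asked, in the order asked, and still so for the second after the job is handed in, with the robot touching nothing.
It also fails if it takes over 35 s, if anything falls off the work surface, if the arm or the gripper's body presses on something with over 40 N, if the wrist force passes 120 N, or if a joint passes its speed limit or range.

## Working session

There is one attempt and no reset: what is moved stays moved. The work goes in short steps, Python scripts to look and compute and a tool call to move; the robot and the scene stay as the last step left them, time stands still between calls to the robot, and variables do not carry over. Pictures are saved under pics/ and viewed, at most 10 in all, crops included, and the job is handed in when it is done.

Besides the shell and the picture viewer there is one more tool, called after "Request:" in YAML: its name, and indented under it one key for each argument. carry_out: Moves the arm, as the interface text tells. Its arguments: {"type":"object","properties":{"motion":{"type":"array"}},"required":["motion"]}

```bash
mkdir -p pics; ls; python3 - <<'E'
from bench import *
import cv2,numpy as np
for n in ["scene","side"]:
    d=get_image(n); cv2.imwrite(f"pics/{n}0.png",d["color"]); print(n,np.array(d["mtx"]).tolist(),d["position"],d["orientation"])
s=read_state(); print(s)
E
```

```text
pics
scene [[483.2574225779947, 0.0, 273.2073472071339], [0.0, 483.2574225779947, 213.82057105212047], [0.0, 0.0, 1.0]] [1354.75704957  494.04439683  794.94569094] [ 0.44168068  0.75837721 -0.41657044 -0.23717346]
side [[428.1560196045801, 0.0, 286.076413983858], [0.0, 428.1560196045801, 211.6518010999137], [0.0, 0.0, 1.0]] [-96.04239332 608.74071725 751.70585806] [-0.30868593  0.83633871 -0.42265635  0.16313239]
{'clock': 0.1, 'joints': array([-1.01540253e+00,  3.85469535e-01,  6.73127318e-03, -4.28035968e-04,
       -1.19397872e+00, -2.58626675e-01]), 'joint_vel': array([-0.00088649, -0.00170074,  0.0039584 ,  0.00172853, -0.00081279,
        0.00035306]), 'joint_efforts': array([-1.08244181e-03, -3.93319952e+01,  1.88928866e+01,  4.19796199e+00,
       -2.57013860e-03,  6.53332791e-06]), 'position': array([ 182.65214657, -597.19034118,  244.32586343]), 'ee_rot': array([-1.47761504e-01,  9.89022536e-01,  9.60625187e-04, -1.97484409e-04]), 'contact_force': array([ 0.47691181,  0.25601014, -0.56317178]), 'wrist_torque': array([-0.01370558, -0.0508941 ,  0.00851492]), 'grasp_force': 0.0, 'gripper_width': 85.3439935882476}
```

View pics/scene0.png

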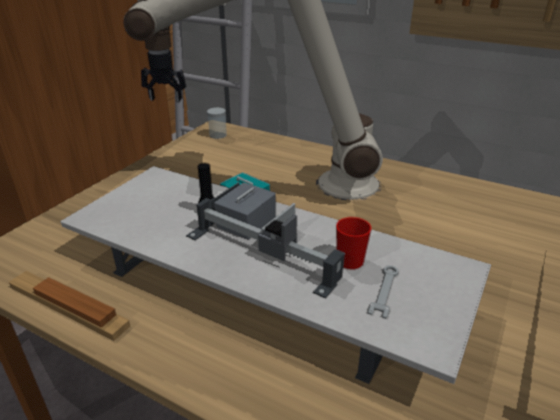

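View pics/side0.png

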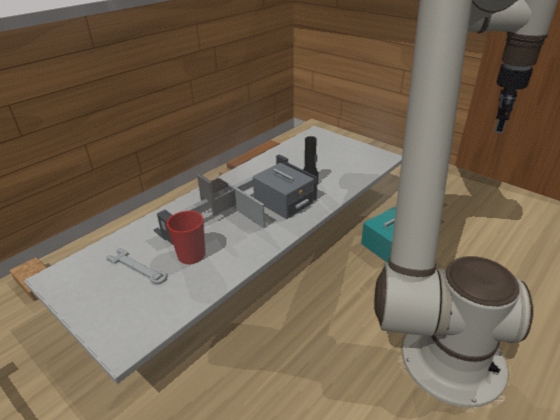

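The scene view shows the row. The torch is at (204,185), the grey cash box at (245,205) and the jaw with pad and lug at (278,235). The end block is at (333,268), the red cup at (352,242) and the wrench at (385,290). The teal box at (245,185) is a decoy. The side view has the lug at (210,190), the jaw plate at (250,207) and the end block at (165,223). Next I'll take a close crop of both.

```bash
python3 - <<'E'
import cv2,numpy as np
a=cv2.imread("pics/scene0.png")[185:305,180:360]; b=cv2.imread("pics/side0.png")[150:260,140:320]
f=lambda i:cv2.convertScaleAbs(cv2.resize(i,None,fx=4.4,fy=4.4,interpolation=cv2.INTER_CUBIC),alpha=1.6,beta=20)
cv2.imwrite("pics/cA.png",f(a));cv2.imwrite("pics/cB.png",f(b))
E
```

```text
(no output)
```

View pics/cA.png

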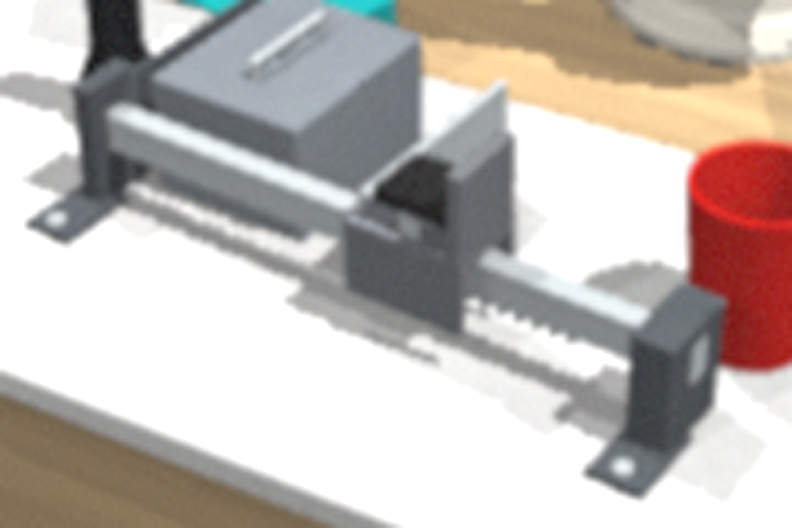

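View pics/cB.png

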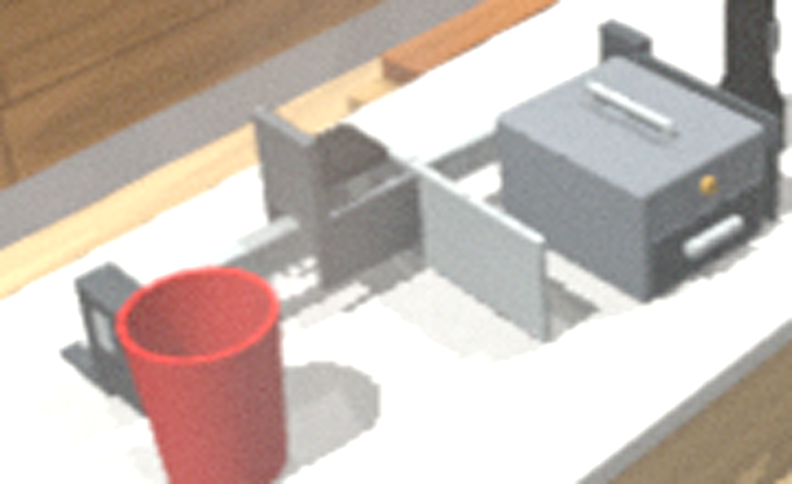

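Close crops: in the scene view the lug top runs (450,165)–(512,137) in crop pixels, with the dark pad behind it and the end block top at (632,328)–(727,300). In the side view the lug top runs (258,108)–(322,147) and the end block's corner is at (78,280). This is the shelf stop, and nothing else resembles it. Now I'll triangulate roughly, then look from above with the wrist camera.

```bash
cat > h.py <<'E'
from bench import *
import cv2,numpy as np
from scipy.spatial.transform import Rotation as R
def ray(d,p):
    v=np.linalg.inv(np.array(d["mtx"]))@[p[0],p[1],1]; v=R.from_quat(d["orientation"]).apply(v)
    return np.array(d["position"]),v/np.linalg.norm(v)
def tri(d1,p1,d2,p2):
    a,u=ray(d1,p1);b,v=ray(d2,p2)
    s=np.linalg.lstsq(np.c_[u,-v],b-a,rcond=None)[0]
    P,Q=a+s[0]*u,b+s[1]*v
    return (P+Q)/2,np.linalg.norm(P-Q)
def plane(d,p,z):
    a,u=ray(d,p); return a+u*(z-a[2])/u[2]
E
python3 - <<'E'
from h import *
np.set_printoptions(precision=1,suppress=True)
A=get_image("scene");B=get_image("side")
sa=lambda p:(180+p[0]/4.4,185+p[1]/4.4); sb=lambda p:(140+p[0]/4.4,150+p[1]/4.4)
for n,p,q,z in [("lug+x",(465,167),(258,108),236),("lug-x",(510,138),(322,145),236),("plate-x",(505,85),(545,242),190),("blk+x+y",(690,345),(78,280),186),("blk+x-y",(634,328),(108,263),186),("endplate+x",(80,90),(602,25),186)]:
    print(n,*tri(A,sa(p),B,sb(q)),plane(A,sa(p),z),plane(B,sb(q),z))
W=get_image("wrist"); print(W["position"],W["orientation"],W["mtx"]); s=read_state(); print(s["position"],R.from_quat(s["ee_rot"]).as_matrix())
E
```

```text
lug+x [621.9  98.7 237.1] 0.9117038923395622 [620.   97.4 236. ] [623.1  98.3 236. ]
lug-x [576.2  97.2 229.3] 4.072384141688951 [587.4 104.3 236. ] [569.1 100.9 236. ]
plate-x [471.8  41.2 185.9] 1.8235975609702504 [478.7  45.4 190. ] [468.2  44.1 190. ]
blk+x+y [631.1 219.3 185.8] 3.574201600899515 [632.5 221.3 186. ] [631.9 217.3 186. ]
blk+x-y [634.2 195.7 185.4] 3.836716346609531 [633.5 193.8 186. ] [632.4 198.4 186. ]
endplate+x [ 599.8 -148.4  191.9] 4.158564101921354 [ 590.2 -157.8  186. ] [ 605.3 -152.9  186. ]
[ 105.8 -620.8  373.3] [0.6 0.8 0.1 0.1] [[355.3   0.  282.8]
 [  0.  355.3 210. ]
 [  0.    0.    1. ]]
[ 182.7 -597.4  244.8] [[-1.  -0.3 -0. ]
 [-0.3  1.   0. ]
 [ 0.   0.  -1. ]]
```

Heights match the text: lug top 237 against 236, end block 186, plate 186–190. The lug is near (598,98) and the stop's yaw is about -0.12. I'll raise the arm, close the fingers and bring the wrist camera over it.

Request:
carry_out:
  motion:
    - [0,0,0.08,0,0,-50,-1]
    - [0,0,0.16,0,0,-100,-1]
    - [0,0,0.24,-35,30,-140,-1]
    - [0,0,0.32,-75,65,-155,-1]
    - [0,0,0.417,-115,100,-155,-1]

```text
clock: 0.88
position: [264.3, -467.5, 401.9]
ee_rot: [0.062, 0.998, -0.001, 0.001]
contact_force: [1.7, 0.7, -0.4]
gripper_width: 0.1
grasp_force: 0.0
```

Request:
carry_out:
  motion:
    - [0,0,0,-25,50,0,-1]
    - [0,0,0,-50,100,0,-1]
    - [0,0,0,-75,155,0,-1]
    - [0,0,0,-100,210,0,-1]
    - [0,0,0,-125,265,0,-1]

```text
clock: 1.5
position: [419.9, -218.4, 400.5]
ee_rot: [0.06, 0.998, -0.0, 0.0]
contact_force: [0.4, -0.6, 0.7]
gripper_width: -0.1
grasp_force: 0.0
```

Request:
carry_out:
  motion:
    - [0,0,0,-25,55,0,-1]
    - [0,0,0,-50,110,0,-1]
    - [0,0,0,-75,165,0,-1]
    - [0,0,0,-100,220,0,-1]
    - [0,0,0,-125,265,0,-1]

```text
clock: 2.12
position: [575.9, 30.0, 400.3]
ee_rot: [0.059, 0.998, 0.0, 0.0]
contact_force: [0.7, -0.9, 0.2]
gripper_width: 0.2
grasp_force: 0.0
```

```bash
python3 - <<'E'
from h import *
np.set_printoptions(precision=3,suppress=True)
s=read_state(); print(s["position"],s["ee_rot"],s["contact_force"])
W=get_image("wrist"); print(W["position"],W["orientation"])
cv2.imwrite("pics/w1.png",cv2.convertScaleAbs(W["color"],alpha=1.4,beta=20))
import pickle; pickle.dump(W,open("w1.pkl","wb"))
E
```

```text
[575.908  29.997 400.324] [0.059 0.998 0.    0.   ] [ 0.651 -0.871  0.189]
[496.022  39.678 528.975] [0.738 0.656 0.105 0.118]
```

View pics/w1.png

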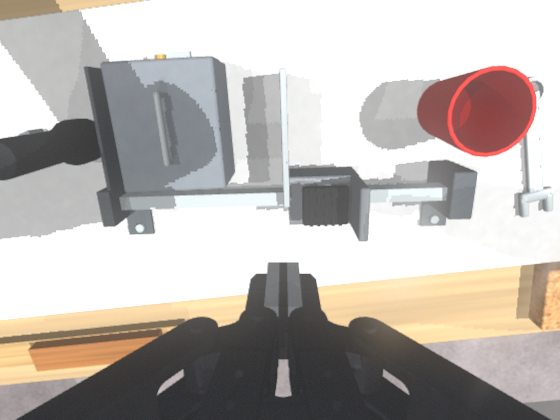

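The wrist view shows the ribbed pad at about (303–349, 185–227), the lug top at about (358–368, 178–241), the jaw plate at (285,70–207), the end block at (445–475,160–218) and the end plate at (103–125,188–225). I'll zoom in for precise corners.

```bash
python3 - <<'E'
from h import *
i=cv2.imread("pics/w1.png")[150:250,270:400]
cv2.imwrite("pics/w1c.png",cv2.convertScaleAbs(cv2.resize(i,None,fx=6,fy=6,interpolation=cv2.INTER_CUBIC),alpha=1.5))
E
```

```text
(no output)
```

View pics/w1c.png

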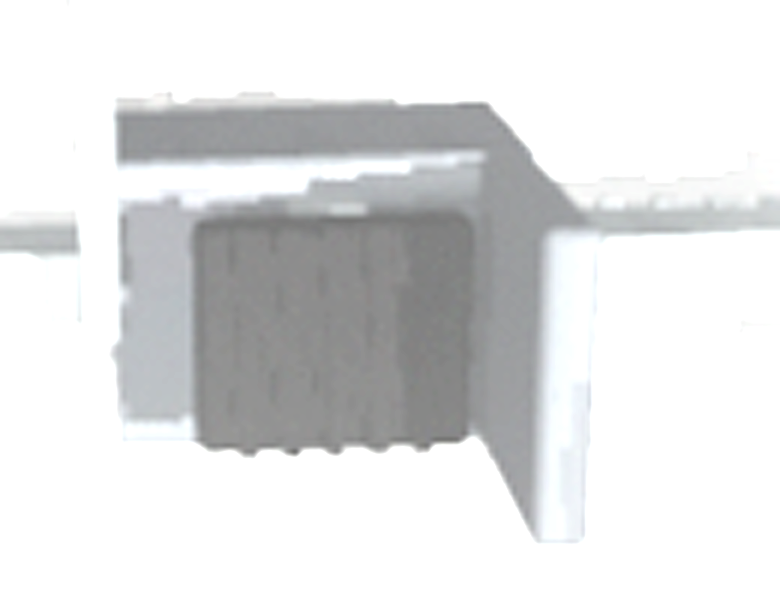

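In the crop the lug top has corners (545,230), (600,230), (583,542) and (537,542). The pad's top has corners (195,220), (472,217), (470,440) and (198,445).

```bash
python3 - <<'E'
from h import *
import pickle
np.set_printoptions(precision=1,suppress=True)
W=pickle.load(open("w1.pkl","rb")); A=get_image("scene");B=get_image("side")
c=lambda p:(270+p[0]/6,150+p[1]/6)
sa=lambda p:(180+p[0]/4.4,185+p[1]/4.4); sb=lambda p:(140+p[0]/4.4,150+p[1]/4.4)
L=np.array([plane(W,c(p),236) for p in [(545,230),(537,542),(583,542),(600,230)]]);print("lug",L)
P=np.array([plane(W,c(p),208) for p in [(195,220),(472,217),(470,440),(198,445)]]);print("pad",P,P.mean(0))
print("sizes",np.linalg.norm(L-np.roll(L,-1,0),axis=1),np.linalg.norm(P-np.roll(P,-1,0),axis=1))
print("tri lug+x+y",tri(W,c((583,542)),A,sa((468,167))),"lug+x side",tri(W,c((583,542)),B,sb((258,108))))
print("tri lug -x+y",tri(W,c((600,230)),A,sa((512,138))),tri(W,c((600,230)),B,sb((320,148))))
# bar axis: end block top -y corners, end plate
print("blk",[plane(W,p,186) for p in [(445,161),(451,218),(475,217)]],"endplate",[plane(W,p,186) for p in [(103,225),(119,222)]])
# pad far corners in scene
print("pad+x-y tri",tri(W,c((470,440)),A,sa((447,222))))
bar=[plane(W,p,176) for p in [(122,208),(285,206),(370,201),(445,199)]]; print("bar",bar)
E
```

```text
lug [[580.2  96.6 236. ]
 [628.1  93.  236. ]
 [628.9  99.8 236. ]
 [581.2 104.3 236. ]]
pad [[580.3  48.2 208. ]
 [584.9  90.9 208. ]
 [621.7  88.3 208. ]
 [617.4  44.9 208. ]] [601.1  68.1 208. ]
sizes [48.   6.8 47.9  7.8] [42.9 36.9 43.6 37.3]
tri lug+x+y (array([626. , 100.3, 240.6]), np.float64(3.3420736233290333)) lug+x side (array([626.8,  98.3, 235.7]), np.float64(4.962919424039183))
tri lug -x+y (array([582.5, 104. , 233.2]), np.float64(2.0307857632866173)) (array([577.9, 101.6, 232.7]), np.float64(10.195042276289062))
blk [array([576.8, 188.9, 186. ]), array([636.9, 196.4, 186. ]), array([638.7, 220.7, 186. ])] endplate [array([ 602.4, -159.5,  186. ]), array([ 601.1, -142.2,  186. ])]
pad+x-y tri (array([623.3,  89.3, 203.5]), np.float64(0.5406244846899594))
bar [array([ 589.3, -140.4,  176. ]), array([607.2,  28.8, 176. ]), array([612.2, 117. , 176. ]), array([619.2, 194.2, 176. ])]
```

Pad centre is about (601,68,208) and yaw about -0.09. Measured sizes come out as 43×37 for the pad and 48 for the lug. I'll go down above the pad, with fingers shut and tool y along the bar.

Request:
carry_out:
  motion:
    - [0,0,-0.028,-20,44,0,-1]
    - [0,0,-0.028,-20,44,50,-1]
    - [0,0,-0.028,-20,44,100,-1]
    - [0,0,-0.028,-20,44,145,-1]
    - [0,0,-0.028,-20,44,160,-1]

```text
clock: 2.9
position: [598.7, 67.8, 237.8]
ee_rot: [0.047, 0.999, -0.001, -0.002]
contact_force: [0.3, 0.2, 0.6]
gripper_width: -0.1
grasp_force: 0.0
```

```bash
python3 - <<'E'
from h import *
np.set_printoptions(precision=3,suppress=True)
s=read_state(); print(s["position"],s["ee_rot"],s["contact_force"])
A=get_image("scene")["color"][150:310,200:370];W=get_image("wrist")["color"][130:420,150:430]
f=lambda i,k:cv2.convertScaleAbs(cv2.resize(i,None,fx=k,fy=k,interpolation=cv2.INTER_CUBIC),alpha=1.6,beta=25)
a=cv2.resize(f(A,3),(425,400));b=cv2.resize(f(W,1.3),(370,400));cv2.imwrite("pics/m2.png",np.hstack([a,b]))
E
```

```text
[598.72   67.791 237.849] [ 0.047  0.999 -0.001 -0.002] [0.344 0.203 0.586]
```

View pics/m2.png

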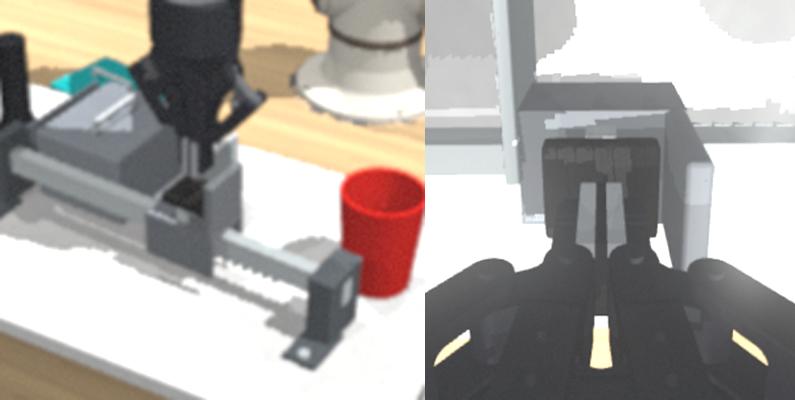

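The fingertips are centred over the pad, with roughly 15 mm of gap to the lug. I'll press down in small steps.

Request:
carry_out:
  motion:
    - [0,0,0,0,2,8,-1]
    - [0,0,0,0,2,15,-1]
    - [0,0,0,0,2,20,-1]
    - [0,0,0,0,2,22,-1]
    - [0,0,0,0,2,22,-1]

```text
clock: 3.62
position: [600.8, 71.2, 218.8]
ee_rot: [0.046, 0.999, 0.0, 0.0]
contact_force: [-0.3, 0.2, 2.7]
gripper_width: 0.0
grasp_force: 1.1
```

Contact at 2.7 N and about 3 mm of travel, which matches a pad top of 208. I'll press 6 mm further.

Request:
carry_out:
  motion:
    - [0,0,0,0,0,3,-1]
    - [0,0,0,0,0,5,-1]
    - [0,0,0,0,0,6,-1]
    - [0,0,0,0,0,6,-1]

```text
clock: 4.12
position: [600.9, 71.1, 212.6]
ee_rot: [0.046, 0.999, 0.0, 0.0]
contact_force: [-0.7, 0.1, 3.5]
gripper_width: 0.3
grasp_force: 1.9
```

The pad is down about 9 mm. Now I'll push along the bar.

Request:
carry_out:
  motion:
    - [0,0,0,0,5,0.5,-1]
    - [0,0,0,0,10,0.5,-1]
    - [0,0,0,0,15,0.5,-1]
    - [0,0,0,0,20,0.5,-1]
    - [0,0,0,0,25,0.5,-1]

```text
clock: 4.75
position: [602.8, 95.0, 212.2]
ee_rot: [0.046, 0.999, -0.001, -0.0]
contact_force: [-0.2, -6.1, 6.3]
gripper_width: -0.2
grasp_force: 3.2
```

Pushing at 6 N, so the jaw is sliding. I'll continue.

Request:
carry_out:
  motion:
    - [0,0,0,0,6,0,-1]
    - [0,0,0,0,12,0,-1]
    - [0,0,0,0,18,0,-1]
    - [0,0,0,0,24,0,-1]
    - [0,0,0,0,30,0,-1]

```text
clock: 5.38
position: [605.4, 124.9, 212.2]
ee_rot: [0.046, 0.999, -0.001, -0.0]
contact_force: [-0.7, -5.6, 4.6]
gripper_width: -0.2
grasp_force: 3.4
```

Request:
carry_out:
  motion:
    - [0,0,0,0,6,0,-1]
    - [0,0,0,0,12,0,-1]
    - [0,0,0,0,18,0,-1]
    - [0,0,0,0,24,0,-1]
    - [0,0,0,0,30,0,-1]

```text
clock: 6.0
position: [608.1, 154.7, 212.2]
ee_rot: [0.046, 0.999, -0.001, -0.001]
contact_force: [-0.7, -5.0, 6.8]
gripper_width: 0.5
grasp_force: 3.5
```

Request:
carry_out:
  motion:
    - [0,0,0,0,5,0,-1]
    - [0,0,0,0,10,0,-1]
    - [0,0,0,0,14,0,-1]
    - [0,0,0,0,17,0,-1]
    - [0,0,0,0,20,0,-1]

```text
clock: 6.62
position: [609.3, 169.8, 212.3]
ee_rot: [0.047, 0.999, -0.006, -0.002]
contact_force: [1.7, -23.8, 5.9]
gripper_width: -0.3
grasp_force: 16.0
```

The force jumped to 24 N at y=170, which probably means home. I'll check visually.

```bash
python3 - <<'E'
from h import *
A=get_image("scene")["color"][200:300,250:360];W=get_image("wrist")["color"][100:400,220:500]
f=lambda i,s:cv2.convertScaleAbs(cv2.resize(i,s,interpolation=cv2.INTER_CUBIC),alpha=1.6,beta=25)
cv2.imwrite("pics/m3.png",np.hstack([f(A,(440,400)),f(W,(360,400))])); s=read_state();print(s["position"],s["contact_force"])
E
```

```text
[609.29059299 169.7433843  212.32491879] [ -0.41286389 -17.46867202   7.6795539 ]
```

View pics/m3.png

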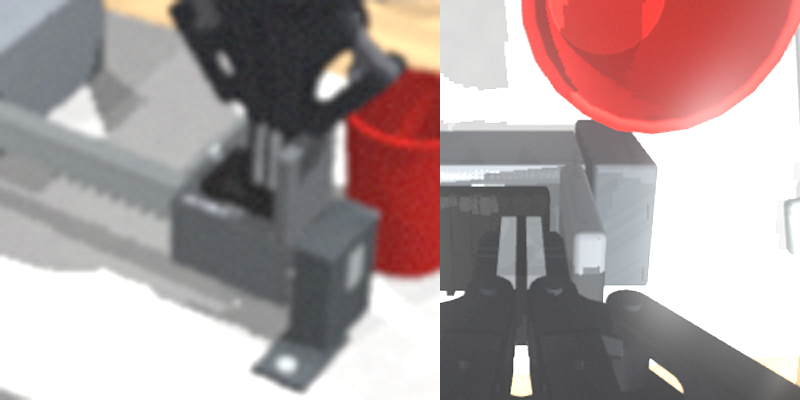

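The carriage sits flush against the end block with the pad still pressed, and the cup is untouched. I'll ease the push while staying against the lug, then lift straight up.

Request:
carry_out:
  motion:
    - [0,0,0,0,-3,0,-1]
    - [0,0,0,0,-4,-2,-1]
    - [0,0,0,0,-4,-8,-1]
    - [0,0,0,0,-4,-14,-1]
    - [0,0,0,0,-5,-22,-1]

```text
clock: 7.35
position: [608.5, 170.0, 231.7]
ee_rot: [0.047, 0.999, -0.001, -0.003]
contact_force: [-0.7, -1.5, -1.9]
gripper_width: 0.0
grasp_force: 0.9
```

Request:
carry_out:
  motion:
    - [0,0,0,0,-4,-15,-1]
    - [0,0,0,0,-6,-50,-1]
    - [0,0,0,0,-20,-100,-1]
    - [0,0,0,0,-60,-145,-1]
    - [0,0,0,0,-60,-145,-1]

```text
clock: 7.98
position: [605.6, 109.8, 385.8]
ee_rot: [0.047, 0.999, 0.002, 0.006]
contact_force: [0.1, 0.6, -1.2]
gripper_width: 0.0
grasp_force: 0.0
```

```bash
python3 - <<'E'
from h import *
s=read_state();print(s["clock"],s["position"],s["contact_force"])
A=get_image("scene")["color"][170:320,180:400];W=get_image("wrist"); print(W["position"])
f=lambda i,s:cv2.convertScaleAbs(cv2.resize(i,s,interpolation=cv2.INTER_CUBIC),alpha=1.5,beta=20)
cv2.imwrite("pics/m4.png",np.hstack([f(A,(400,300)),f(W["color"],(400,300))]))
E
```

```text
7.975 [605.6069988  109.76632384 385.8196149 ] [ 0.09285882  0.56685807 -1.19578896]
[523.83324978 117.87634128 510.63250377]
```

View pics/m4.png

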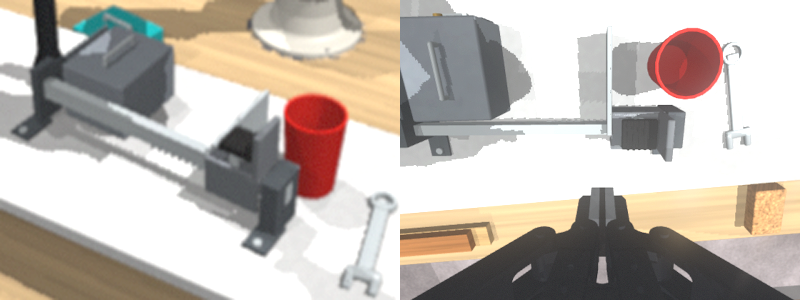

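The final view shows the carriage against the end block with the pad up. The cash box, cup and wrench haven't moved, and the arm is clear. I'll hand it in.

```bash
python3 -c "
from bench import *
print(job_done())"
```

```text
the job is handed in; nothing more can be done
None
```

The job is handed in at about 8 s: the jaw was pushed with the pad held down until it stopped against the end block, the pad is back up, the arm is clear, and the cash box, cup and wrench look unmoved in the last pictures (the torch was barely in view but never approached).

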